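Weigh a ceramic test piece and set it on the height comparator

ROBOT

A 6-joint arm with a two-finger parallel gripper is mounted at the origin on the work surface. World frame = base frame: x ahead of the robot, y to its left, z up, the work surface at z = 0. Lengths are in m, angles in rad, forces in N, time in s.
With the tool pointing down it reaches from about 0.35 to 0.85 m from the base axis. Payload 8.1 kg.
Tool frame: the origin (TCP) lies on the centre line of the jaws, within the pads' length; the fingertips stand 17 mm ahead of it and the grasp point (between the pads) lies 2 mm behind it; z points along the fingers, y is the line along which they close (so a half turn about z gives the same grasp; the last joint's range is limited). The gripper opens to 93 mm and grips with 3 to 60 N. Pads are 15 mm wide; open, the fingers measure 128 mm over their backs; the gripper's body (75 mm by 188 mm) begins 65 mm behind the grasp point.
Start: joints at [-1.397, 0.13, 1.488, -0, 1.523, -0.085], TCP at [0.154, -0.58, 0.197] pointing down, gripper open.
Joint ranges: [-2.96, 2.96], [-0.89, 2.26], [0.02, 2.5], [-1.34, 4.48], [0, 2.73], [-2.66, 2.66]. Speed limits (rad/s): [2.39, 2.39, 2.79, 3.14, 3.14, 3.14].

INTERFACE

Orientations are given as a rotation vector (axis times angle).
In Python, from plant import telemetry, viewer, order gives the robot as it stands.
- The arm moves only by the tool send_rows, never from a script. Its argument "plan" is a list that holds one entry, the list of rows, each a list of 5 numbers: the closure, from -1 (fully open) to 1 (shut), then the shift along the world's x, y, z normalised to -1 to 1, where 1 is 0.2 m, then the turn about the world's z normalised to -1 to 1, where 1 is 60 degrees. A call has 1 to 20 rows; each row is the pose to reach, as a shift and turn from the pose commanded when the call began; what a row does not reach only later rows make up. A row lasts 1/12 s, in which the tool goes at most 41.7 mm and 7.16 degrees, less where a joint would pass 70% of its speed; a pose out of reach is approached as far as the arm can. A call with a number of a shift or a turn outside -1 to 1 is refused whole. A call with a gripper value outside its range is refused whole. The fingers move at their own pace and stop on an object; "force" is the grip in N (left out, the last holds). Time passes only in rows, so rows that repeat a pose let the fingers close. It gives the time, the measured TCP pose, the force, the opening and the grip force at its end, in the units of the state.
- telemetry.read_state(): the state, without advancing time (a new reading comes with each control period).
- viewer.read_camera(name): name is "scene" or "top" or "wrist"; returns (picture, depth): 400x640x3 uint8, blue, green, red; 400x640 float32, m along the optical axis (not along the pixel's ray), 0 where there is no reading.
- viewer.calibration(name): a dict with "camera_matrix" (3x3 intrinsics, pixels), "dist_coeffs" ([k1, k2, p1, p2, k3] as OpenCV has them; the pictures are not rectified), "extrinsics" (4x4, takes a point from camera to world coordinates); the wrist camera has in their place "hand_eye" (4x4, takes a point from camera to tool coordinates, whose origin is the TCP and whose axes are the flange's). Camera axes: x right, y up, looking along -z (the intrinsics and any distortion apply to the point x, -y, -z); pixel columns grow to the right and rows downward; lengths in m; the calibration is good to about 2 mm. A picture is of the moment at which its call begins: read the wrist's pose just before it. calibration takes no time and is no camera call.
- order.close_job(): hands the job in; it is judged then, once.
The state is a dict: "t": time; "q": joint angles; "dq": joint speeds; "joint_torque": joint torques, N m; "tool_pos": TCP position; "orientation": TCP orientation; "force": force on the tool from outside, world axes, zero at the start; "wrist_torque": the same for the moment, N m; "opening": finger opening in m; "gripper_force": force on a finger pad.
Only numpy, scipy, OpenCV 4.12 (cv2) and the standard library are available. Lean on these libraries where they do the work, as an engineer would, in place of code of your own. Each camera call takes 0.05 s, during which the arm holds its last target. There are 200 camera calls.

TASK

Take the stepped ceramic test piece from its cradle, set it down on the middle of the balance pan and let go of it for about two seconds so that it can be weighed. Then set it flat between the two guides of the height comparator, centred along them, with its low step towards the side where the dial hangs. The ceramic chips and the balance is delicate: take the piece with a light grip (about 40 N at most), set it down without a bump, and leave everything else where it is.

Things in the scene. Friction and masses are not known exactly. Their poses are not given: they have to be found in the camera images.
- test_piece: white ceramic test piece, 0.33 kg: a block 60 long (its x) by 36 wide (its y), 30 high over 45 mm of its length and only 18 high over the last 15 mm at its +x end (the low step). Origin: centre of the underside of the 60 x 36 footprint, z up. Starts flat in the cradle, x about along the cradle's x. A grip of over 40 N (each finger) or a bump damages it
- step_end (a point): point in the middle of the low end face of the test piece (30 mm from its origin along its x, 9 mm above its underside)
- cradle: black fixed cradle: plate 180 x 110, top 6 over the table, x from -60 to +120; origin on the table under the test piece's place. Cheeks at x = -40 and +40, 12 thick, 36 wide, up to 34 over the table, stand 4 mm from the piece's ends: here it can only be taken across its 36 mm width, where it is open
- balance: white precision balance, fixed, 220 deep (x from -135 to +85) and 170 wide, 58 high, a keypad and display at its front (-x) up to 64 high. Origin on the table under the centre of the pan
- scale_pan: round steel pan of the balance, 120 diameter, flat, free all round. Origin: centre of its upper face, 75 mm over the table when empty. It is sprung: it sinks about 0.4 mm for each newton put on it, at most 6 mm. More than 25 N on it harms the balance
- comparator: fixed height comparator: steel base, x -65 to +155, 140 wide (y), 25 high; origin on the table under the middle between the guides. Guides at x = -29 and +29: 12 thick, 50 long (along y), 46 apart, tops 55 over the table, open beyond their ends. Column at x = +130, 26 diameter, 190 high; dial (56 diameter, lowest 80 over the table) at x = 125, y = -118: its side is -y
- plain_bar: plain white ceramic bar 25 x 45 x 20 high, lying on the cradle's plate beyond its far cheek, at about x = +90 of the cradle; origin under its centre. Leave it
- ceramic_disc: white ceramic disc, 44 diameter, 12 high; origin under its centre. Leave it
- weight: steel calibration weight, 38 diameter, 60 high; origin under its centre. Leave it
- loupe: black loupe, 42 diameter, 38 high; origin under its centre. Leave it
Not all that is in view belongs to the job. Leave any orange look-alike of the test_piece alone.

How it is judged:
By the outcome, as a careful person would: the job done as asked, in the order asked, and still so for the second after the job is handed in, with the robot touching nothing.
It also fails if it takes over 67 s, if anything falls off the work surface, if the arm or the gripper's body presses on something with over 40 N, if the wrist force passes 120 N, or if a joint passes its speed limit or range.

## Working session

There is one attempt and no reset: what is moved stays moved. The work goes in short steps, Python scripts to look and compute and a tool call to move; the robot and the scene stay as the last step left them, time stands still between calls to the robot, and variables do not carry over. Pictures are saved under pics/ and viewed, at most 10 in all, crops included, and the job is handed in when it is done.

Besides the shell and the picture viewer there is one more tool, called after "Call:" by a JSON object that holds its "api" and its "payload", one argument or row to a line. send_rows: Moves the arm, as the interface text tells. Scaled input: -1 to 1 covers 0.2 m each way for a shift and 60 degrees each way for a turn. Its arguments: {"type":"object","properties":{"plan":{"type":"array"},"force":{"type":"number"}},"required":["plan"]}

```bash
ls; mkdir -p pics; cat > h.py <<'E'
import numpy as np, cv2
from plant import telemetry, viewer, order
from scipy.spatial.transform import Rotation as R
def cam(name):
    s=telemetry.read_state(); im,d=viewer.read_camera(name); c=viewer.calibration(name)
    K=np.array(c["camera_matrix"],float); D=np.array(c["dist_coeffs"],float)
    if "extrinsics" in c: T=np.array(c["extrinsics"])
    else:
        W=np.eye(4); W[:3,:3]=R.from_rotvec(s["orientation"]).as_matrix(); W[:3,3]=s["tool_pos"]
        T=W@np.array(c["hand_eye"])
    return im,d,K,D,T
def rays(uv,K,D,T):
    n=cv2.undistortPoints(np.array(uv,float).reshape(-1,1,2),K,D).reshape(-1,2)
    v=np.c_[n[:,0],-n[:,1],-np.ones(len(n))]
    return T[:3,3],v@T[:3,:3].T
def onplane(uv,z,K,D,T):
    o,v=rays(uv,K,D,T); return o+v*((z-o[2])/v[:,2])[:,None]
def cloud(d,K,D,T):
    h,w=d.shape; uv=np.stack(np.meshgrid(np.arange(w),np.arange(h)),-1).reshape(-1,2)
    o,v=rays(uv,K,D,T); return (o+v*d.reshape(-1,1)).reshape(h,w,3)
def project(P,K,D,T):
    p=(np.asarray(P)-T[:3,3])@T[:3,:3]; p=p*[1,-1,-1]
    return cv2.projectPoints(p.reshape(-1,1,3),np.zeros(3),np.zeros(3),K,D)[0].reshape(-1,2)
E
python3 - <<'E'
from h import *
for n in("top","scene"):
    im,d,K,D,T=cam(n); cv2.imwrite(f"pics/{n}0.png",im); np.savez(f"{n}0.npz",im=im,d=d,K=K,D=D,T=T)
    print(n,T.round(3).tolist(),K.round(1).tolist(),D)
print(telemetry.read_state())
E
```

```text
pics
top [[0.016, 0.997, -0.081, 0.514], [-0.999, 0.019, 0.031, 0.011], [0.032, 0.08, 0.996, 0.885], [0.0, 0.0, 0.0, 1.0]] [[402.7, 0.0, 317.6], [0.0, 402.7, 202.3], [0.0, 0.0, 1.0]] [-0.05737229  0.          0.          0.          0.        ]
scene [[-0.372, -0.626, 0.686, 1.156], [0.928, -0.238, 0.286, 0.258], [-0.016, 0.743, 0.669, 0.641], [0.0, 0.0, 0.0, 1.0]] [[406.1, 0.0, 319.1], [0.0, 406.1, 205.7], [0.0, 0.0, 1.0]] [0.03293529 0.         0.         0.         0.        ]
{'t': 0.1, 'q': array([-1.39740693e+00,  1.31075270e-01,  1.48916950e+00,  9.16821285e-06,
        1.52299555e+00, -8.53910162e-02]), 'dq': array([-4.29291906e-05, -2.27842588e-03, -1.54986144e-03, -6.47292414e-04,
       -1.42007091e-04,  1.42767998e-03]), 'joint_torque': array([ 5.32853464e-04, -5.61340213e+01, -4.93095911e+01,  7.70772435e-02,
        2.90723308e-02, -4.09597305e-05]), 'tool_pos': array([ 0.15347666, -0.57947263,  0.19559905]), 'orientation': array([-3.11369871e+00, -4.05144904e-01,  9.94168907e-05]), 'force': array([-0.10374432,  0.21905739, -1.29492022]), 'wrist_torque': array([ 0.00243761,  0.01595435, -0.02285279]), 'gripper_force': 0.0, 'opening': 0.09302038845865626}
```

View pics/top0.png

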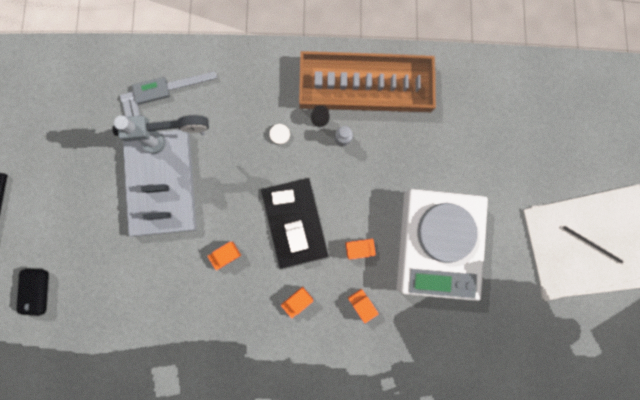

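View pics/scene0.png

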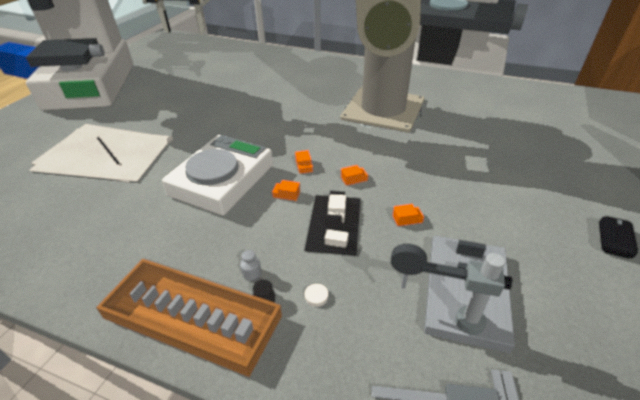

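The top view (image up = world +x, right = −y) shows:
- cradle at about (294,223)
- balance pan at (448,232)
- comparator at about (160,180), with its dial hanging at (195,124)

There are two white candidates on the cradle. The piece at (296,237), between the cheeks, fits the stepped test piece; (283,197), beyond the far cheek, is the plain bar. The disc at (279,133) and the four orange look-alikes don't fit. I'll confirm this in a crop while measuring.

```bash
python3 - <<'E'
from h import *
z=np.load("top0.npz"); im,d,K,D,T=[z[k] for k in("im","d","K","D","T")]
c=cloud(d,K,D,T)
crop=lambda im,u0,u1,v0,v1,s:cv2.resize(im[v0:v1,u0:u1],None,fx=s,fy=s,interpolation=cv2.INTER_CUBIC)
a=crop(im,250,340,175,275,5); b=crop(np.load("scene0.npz")["im"],300,370,185,260,5)
b=cv2.copyMakeBorder(b,0,a.shape[0]-b.shape[0],0,0,cv2.BORDER_CONSTANT); cv2.imwrite("pics/crop1.png",np.hstack([a,b])[:600,:800])
hsv=cv2.cvtColor(im,cv2.COLOR_BGR2HSV)
white=((hsv[...,2]>200)&(hsv[...,1]<40)).astype(np.uint8)
cn,_=cv2.findContours(white,cv2.RETR_EXTERNAL,cv2.CHAIN_APPROX_NONE)
for k in cn:
    if cv2.contourArea(k)>60:
        m=np.zeros_like(white); cv2.drawContours(m,[k],-1,1,-1); m=cv2.erode(m,np.ones((3,3),np.uint8)).astype(bool)&(d>0)
        p=c[m]; 
        if len(p): zz=np.median(p[:,2]); print("white",cv2.boundingRect(k),np.median(p,0).round(4),np.percentile(p[:,2],[5,25,75,95]).round(4), cv2.minAreaRect(onplane(k.reshape(-1,2),zz,K,D,T)[:,:2].astype(np.float32)))
for n,(u,v) in dict(table=(230,200),table2=(350,330),plate=(310,255),pan=(448,232),compbase=(180,190),comp2=(140,220),bal=(412,210),g1=(155,188),g2=(155,215)).items():
    print(n,c[v-2:v+3,u-2:u+3].reshape(-1,3)[:,:].mean(0).round(4))
s=telemetry.read_state();print(R.from_rotvec(s["orientation"]).as_matrix().round(3))
E
```

```text
white (285, 221, 23, 31) [0.5112 0.0291 0.0346] [0.0225 0.0329 0.0358 0.037 ] ((0.5111488103866577, 0.02921365574002266), (0.05891185998916626, 0.035798732191324234), 16.158517837524414)
white (272, 190, 22, 14) [0.5944 0.0588 0.0253] [0.0227 0.0241 0.0261 0.0276] ((0.5947739481925964, 0.05918733775615692), (0.024647727608680725, 0.0444486103951931), 9.303461074829102)
white (403, 189, 85, 105) [ 0.5505 -0.2865  0.0574] [0.0549 0.0564 0.0584 0.0598] ((0.4999985694885254, -0.28251078724861145), (0.1672884076833725, 0.21691569685935974), 85.44615173339844)
white (525, 184, 115, 116) [ 0.5057 -0.6383  0.0059] [0.0033 0.0049 0.007  0.0089] ((0.49869304895401, -0.6512137055397034), (0.2327667772769928, 0.29602888226509094), 12.064579010009766)
white (270, 124, 20, 20) [0.7365 0.0712 0.0108] [0.0084 0.0098 0.0117 0.0133] ((0.7361404895782471, 0.07053790241479874), (0.04283274710178375, 0.041930120438337326), 1.3342806100845337)
white (115, 116, 13, 12) [0.7066 0.3398 0.1887] [0.187  0.1879 0.1894 0.1903] ((0.7074332237243652, 0.33898746967315674), (0.019906269386410713, 0.021788284182548523), 0.7791485786437988)
white (0, 0, 244, 34) [ 1.4304  0.9259 -0.7529] [-0.7591 -0.7554 -0.7502 -0.7462] ((1.4342694282531738, 0.8312098979949951), (1.0834258794784546, 0.15084408223628998), 89.58179473876953)
table [ 0.5877  0.1765 -0.0011]
table2 [ 0.3094 -0.0913 -0.0005]
plate [ 0.4711 -0.0015  0.0151]
pan [ 0.5243 -0.2818  0.0738]
compbase [0.6051 0.2797 0.0241]
comp2 [0.5392 0.3629 0.0235]
bal [ 0.5691 -0.2116  0.0574]
g1 [0.6052 0.3227 0.0536]
g2 [0.5477 0.3076 0.0869]
[[ 0.967  0.256 -0.   ]
 [ 0.256 -0.967  0.002]
 [ 0.    -0.002 -1.   ]]
```

View pics/crop1.png

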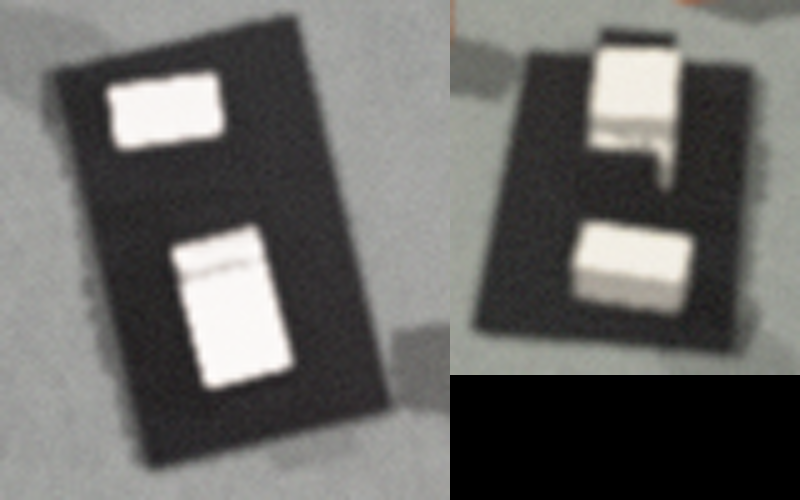

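Confirmed. In the crop, the piece between the cheeks has the step line near its upper end (low step towards the bar, world +x, yaw about 16°). The other is the plain 25×45 bar. Next I move towards the pan to look with the wrist camera from close by.

Call:
{"api": "send_rows", "payload": {
  "plan": [
    [[-1,0.2,0.16,0.05,0],[-1,0.4,0.32,0.1,0],[-1,0.6,0.48,0.15,0],[-1,0.8,0.64,0.2,0],[-1,0.9,0.72,0.25,0],[-1,0.92,0.75,0.27,0]]
  ]
}}

```text
t: 0.6
tool_pos: [0.3391, -0.4278, 0.2502]
orientation: [-3.114, -0.406, 0.0]
force: [0.6, -0.4, 0.1]
opening: 0.0932
gripper_force: 0.0
```

Call:
{"api": "send_rows", "payload": {
  "plan": [
    [[-1,0.2,0.16,0.05,0],[-1,0.4,0.32,0.1,0],[-1,0.6,0.48,0.15,0],[-1,0.75,0.64,0.2,0],[-1,0.75,0.72,0.2,0],[-1,0.75,0.75,0.2,0],[-1,0.75,0.75,0.2,0]]
  ]
}}

```text
t: 1.18
tool_pos: [0.4891, -0.2772, 0.2908]
orientation: [-3.114, -0.412, -0.001]
force: [-1.0, 0.2, 0.0]
opening: 0.0925
gripper_force: 0.0
```

```bash
python3 - <<'E'
from h import *
im,d,K,D,T=cam("wrist"); cv2.imwrite("pics/w1.png",im); np.savez("w1.npz",im=im,d=d,K=K,D=D,T=T)
s=telemetry.read_state();print(s["t"],s["tool_pos"],T.round(3).tolist(),K,D)
c=cloud(d,K,D,T)
hh=c[...,2]; print(np.percentile(hh[d>0],[1,20,50,80,99]))
m=((hh>0.068)&(hh<0.085)&(d>0)).astype(np.uint8)
k=max(cv2.findContours(m,cv2.RETR_EXTERNAL,cv2.CHAIN_APPROX_NONE)[0],key=cv2.contourArea)
print(cv2.boundingRect(k),np.median(hh[m>0]), cv2.minEnclosingCircle(onplane(k.reshape(-1,2),.075,K,D,T)[:,:2].astype(np.float32)))
z=np.load("top0.npz"); im,d,K,D,T=[z[q] for q in("im","d","K","D","T")]; c=cloud(d,K,D,T)
m=((c[...,2]>.066)&(c[...,2]<.085)&(c[...,1]<-.15)&(c[...,1]>-.45)).astype(np.uint8)
k=max(cv2.findContours(m,cv2.RETR_EXTERNAL,cv2.CHAIN_APPROX_NONE)[0],key=cv2.contourArea)
print(cv2.boundingRect(k), np.median(c[...,2][m>0]),cv2.minEnclosingCircle(onplane(k.reshape(-1,2),.075,K,D,T)[:,:2].astype(np.float32)))
E
```

```text
1.2333 [ 0.48795677 -0.27889276  0.29031264] [[0.26, 0.921, 0.29, 0.57], [-0.966, 0.248, 0.078, -0.256], [-0.0, -0.3, 0.954, 0.48], [0.0, 0.0, 0.0, 1.0]] [[312.51138426   0.         321.45782809]
 [  0.         312.51138426 199.90311573]
 [  0.           0.           1.        ]] [-0.05668045  0.          0.          0.          0.        ]
[-0.0010424   0.00065607  0.00236889  0.40523947  0.43132871]
(287, 94, 94, 93) 0.07589123307259438 ((0.525261402130127, -0.2836073040962219), 0.0601072832942009)
(421, 204, 57, 58) 0.07445522963935347 ((0.5229669213294983, -0.2835659682750702), 0.06066024675965309)
```

View pics/w1.png

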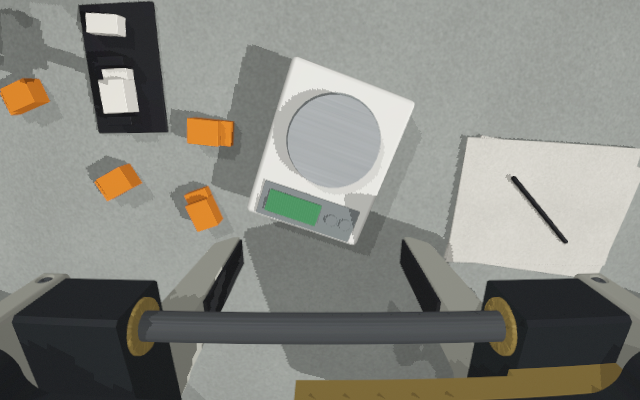

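The wrist view shows the pan at (334,140). Both views put its centre at about (0.5245, −0.2836, 0.075). Next I move above the piece.

Call:
{"api": "send_rows", "payload": {
  "plan": [
    [[-1,0.02,0.2,0,0],[-1,0.04,0.4,0,0],[-1,0.06,0.6,0,0],[-1,0.08,0.78,0,0]]
  ]
}}

```text
t: 1.57
tool_pos: [0.5025, -0.124, 0.2898]
orientation: [-3.116, -0.401, 0.002]
force: [-0.2, -0.3, -0.2]
opening: 0.0933
gripper_force: 0.0
```

Call:
{"api": "send_rows", "payload": {
  "plan": [
    [[-1,0.0,0.2,-0.05,0],[-1,0.0,0.4,-0.1,0],[-1,0.0,0.58,-0.15,0],[-1,0.0,0.7,-0.2,0],[-1,0.0,0.75,-0.22,0],[-1,0.0,0.75,-0.22,0]]
  ]
}}

```text
t: 2.07
tool_pos: [0.5025, 0.0264, 0.2448]
orientation: [-3.115, -0.407, 0.005]
force: [0.5, 0.1, 0.4]
opening: 0.093
gripper_force: 0.0
```

```bash
cat > piece.py <<'E'
from h import *
def find(zbase,near,zt=0.03,name="wrist",tag="x",v=True):
    im,d,K,D,T=cam(name); np.savez(f"{tag}.npz",im=im,d=d,K=K,D=D,T=T)
    c=cloud(d,K,D,T); hsv=cv2.cvtColor(im,cv2.COLOR_BGR2HSV)
    r=np.hypot(c[...,0]-near[0],c[...,1]-near[1])
    w=(hsv[...,1]<60)&(hsv[...,2]>150)&(d>0)&(r<.05)
    hi=(w&(c[...,2]>zbase+.025)).astype(np.uint8); lo=(w&(c[...,2]<zbase+.022)&(c[...,2]>zbase+.014)).astype(np.uint8)
    k=max(cv2.findContours(hi,cv2.RETR_EXTERNAL,cv2.CHAIN_APPROX_NONE)[0],key=cv2.contourArea)
    ph=np.median(c[...,2][cv2.erode(hi,np.ones((3,3),np.uint8))>0])
    rect=cv2.minAreaRect(onplane(k.reshape(-1,2),ph,K,D,T)[:,:2].astype(np.float32))
    pl=np.median(c[lo>0],0) if lo.any() else None
    (a,b),ang=rect[1],np.radians(rect[2])
    if a<b: ang+=np.pi/2
    ux=np.array([np.cos(ang),np.sin(ang)]); ctr=np.array(rect[0])
    if pl is not None and (pl[:2]-ctr)@ux<0: ux=-ux
    o=ctr+7.5e-3*ux
    if v: print(tag,"top z",ph,"rect",rect[1],"low",pl,lo.sum(),"origin",o,"yaw",np.degrees(np.arctan2(ux[1],ux[0])),cv2.boundingRect(k))
    return o
E
python3 - <<'E'
from piece import *
s=telemetry.read_state();print(s["t"],s["tool_pos"],s["orientation"])
find(.006,(.511,.029),tag="w2"); find(.006,(.511,.029),name="top",tag="t2")
z=np.load("w2.npz"); cv2.imwrite("pics/w2.png",z["im"])
E
```

```text
2.0667 [0.50253571 0.02636889 0.24475296] [-3.11469945 -0.4072625   0.00450416]
w2 top z 0.03689798248451953 rect (0.04443694278597832, 0.03498896211385727) low [0.53438002 0.03571187 0.02493583] 333 origin [0.5138367  0.03043609] yaw 14.90155029296875 (307, 148, 28, 35)
t2 top z 0.6881848644922863 rect (0.08624891191720963, 0.0658029094338417) low None 0 origin [0.50624303 0.03224819] yaw 86.76824951171875 (185, 181, 180, 142)
```

View pics/w2.png

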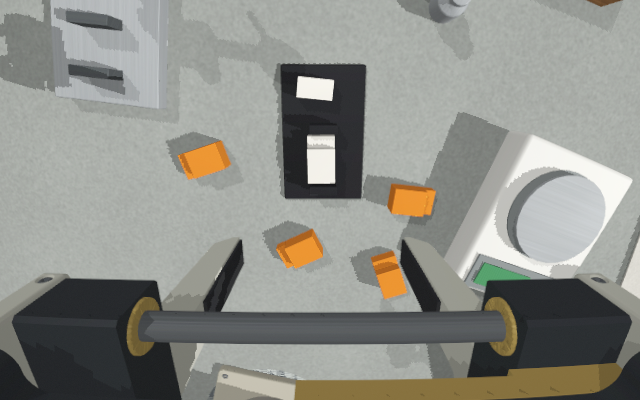

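The wrist view shows the piece at (321,160), with its step on the +x side and aligned with the jaws (piece and tool yaw both 14.9°). Top height is about 0.0365. Descending now.

Call:
{"api": "send_rows", "payload": {
  "plan": [
    [[-1,0.035,0.012,-0.15,0],[-1,0.035,0.012,-0.3,0],[-1,0.035,0.012,-0.45,0],[-1,0.035,0.012,-0.6,0],[-1,0.035,0.012,-0.75,0],[-1,0.035,0.012,-0.85,0],[-1,0.035,0.012,-0.92,0],[-1,0.035,0.012,-0.95,0],[-1,0.035,0.012,-0.95,0],[-1,0.035,0.012,-0.95,0]]
  ],
  "force": 25
}}

```text
t: 3.0
tool_pos: [0.5113, 0.0271, 0.0575]
orientation: [3.115, 0.403, 0.001]
force: [0.2, 0.2, 0.5]
opening: 0.093
gripper_force: 0.0
```

```bash
python3 - <<'E'
from h import *
im,d,K,D,T=cam("wrist"); cv2.imwrite("pics/w3.png",im)
s=telemetry.read_state();print(s["tool_pos"],s["orientation"])
E
```

```text
[0.51182714 0.02737558 0.05808303] [3.11503    0.4033882  0.00326325]
```

View pics/w3.png

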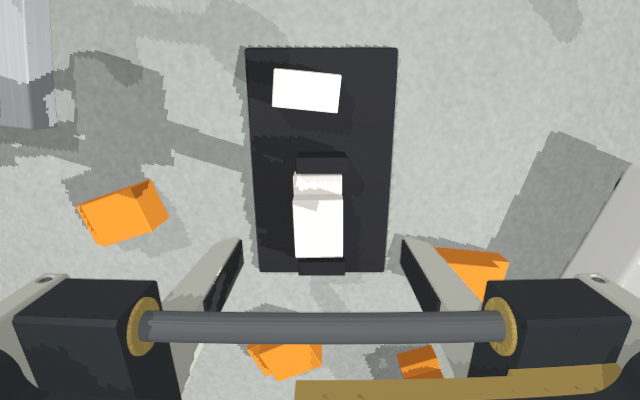

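Between the open fingers the piece spans columns 292–343 and rows 170–257, clear of the cheeks. I'll check centring numerically.

```bash
python3 - <<'E'
from piece import *
s=telemetry.read_state(); o=find(.006,(.512,.03),tag="w4")
z=np.load("w4.npz"); K,D,T=z["K"],z["D"],z["T"]
p=np.array(s["tool_pos"]); print(s["tool_pos"], R.from_rotvec(s["orientation"]).as_matrix()[:,1])
print(project([p-[0,0,.017],[*o,.036]],K,D,T))
E
```

```text
w4 top z 0.036938539535931264 rect (0.046780601143836975, 0.03518788516521454) low [0.53454077 0.03554099 0.02479785] 1072 origin [0.51456073 0.03077491] yaw 15.899187088012695 (293, 197, 50, 61)
[0.51182714 0.02737558 0.05808303] [ 2.54722282e-01 -9.67013908e-01  8.12980709e-04]
[[321.12486039 224.85388375]
 [317.53002892 217.68788752]]
```

Call:
{"api": "send_rows", "payload": {
  "plan": [
    [[-1,-0.003,0.014,0,0],[-1,-0.003,0.014,-0.04,0],[-1,-0.003,0.014,-0.08,0],[-1,-0.003,0.014,-0.11,0],[-1,-0.003,0.014,-0.135,0],[-1,-0.003,0.014,-0.15,0],[-1,-0.003,0.014,-0.155,0],[-1,-0.003,0.014,-0.155,0],[-1,-0.003,0.014,-0.155,0]]
  ],
  "force": 25
}}

```text
t: 3.85
tool_pos: [0.5101, 0.0312, 0.0256]
orientation: [3.115, 0.405, 0.0]
force: [-0.2, -0.3, 0.6]
opening: 0.0929
gripper_force: 0.0
```

Call:
{"api": "send_rows", "payload": {
  "plan": [
    [[-0.4,0,0,0,0],[-0.1,0,0,0,0],[0,0,0,0,0],[0.05,0,0,0,0],[0.1,0,0,0,0],[0.15,0,0,0,0],[0.2,0,0,0,0],[0.25,0,0,0,0],[0.3,0,0,0,0],[0.4,0,0,0,0],[0.4,0,0,0,0],[0.4,0,0,0,0]]
  ],
  "force": 25
}}

```text
t: 4.85
tool_pos: [0.51, 0.0312, 0.0255]
orientation: [3.115, 0.405, 0.0]
force: [-0.0, -0.4, 0.6]
opening: 0.0281
gripper_force: 0.0
```

The fingers reached 28 mm with no force, which shouldn't be possible on a 36 mm piece. I'll look.

```bash
python3 - <<'E'
from piece import *
s=telemetry.read_state(); print(s["opening"],s["gripper_force"],s["tool_pos"])
im,d,K,D,T=cam("wrist"); im2,*_=cam("scene")
a=im[100:400,120:520]; b=cv2.resize(im2[170:270,280:413],(400,300),interpolation=cv2.INTER_CUBIC)
cv2.imwrite("pics/w5.png",np.hstack([a,b]))
E
```

```text
0.028093706449929496 0.0 [0.50997868 0.03118234 0.02551952]
```

View pics/w5.png

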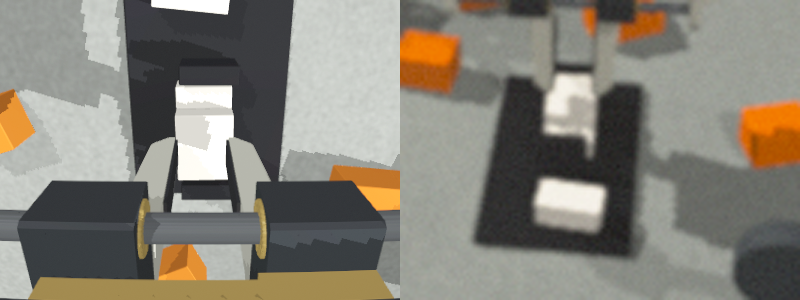

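The wrist view shows the fingers straddling the piece, but the scene crop looks as if they stand behind its near end. I'll use the depth data to settle where they are.

```bash
python3 - <<'E'
from piece import *
s=telemetry.read_state(); Rt=R.from_rotvec(s["orientation"]).as_matrix(); p=np.array(s["tool_pos"])
for n in("wrist","scene"):
    im,d,K,D,T=cam(n); c=cloud(d,K,D,T); L=(c-p)@Rt  # tool coords
    hsv=cv2.cvtColor(im,cv2.COLOR_BGR2HSV)
    m=(d>0)&(abs(L[...,0])<.06)&(abs(L[...,1])<.045)&(L[...,2]>-.09)&(L[...,2]<.022)
    print(n,project([p+Rt@[0,0,.017],p+Rt@[0,.018,.0],p+Rt@[0,-.018,0]],K,D,T).round(0).tolist())
    P=L[m]*1e3; b=hsv[...,2][m]; sat=hsv[...,1][m]
    for zlo in range(-60,24,8):
        q=(P[:,2]>=zlo)&(P[:,2]<zlo+8)
        for nm,w in(("white",b>190),("grey",(b>80)&(b<=190)),("dark",b<=80)):
            r=P[q&w]
            if len(r)>5: print(zlo,nm,len(r),"x",np.percentile(r[:,0],[3,50,97]).round(),"y",np.percentile(r[:,1],[3,25,50,75,97]).round())
E
```

```text
wrist [[321.0, 225.0], [348.0, 235.0], [294.0, 235.0]]
-60 grey 499 x [8. 9. 9.] y [-28. -22.  16.  22.  29.]
-60 dark 131 x [-7.  4.  8.] y [-15. -14.  14.  14.  15.]
-52 grey 416 x [8. 9. 9.] y [-28. -22.   0.  22.  28.]
-52 dark 116 x [-8.  3.  8.] y [-15. -14. -14.  14.  15.]
-44 grey 345 x [8. 9. 9.] y [-27. -22.  16.  22.  28.]
-44 dark 112 x [-7.  2.  8.] y [-15. -14. -14.  14.  15.]
-36 grey 286 x [7. 9. 9.] y [-26. -21.   0.  21.  27.]
-36 dark 89 x [-6.  3.  8.] y [-15. -14. -14.  14.  15.]
-28 white 7 x [7. 9. 9.] y [15. 15. 16. 17. 18.]
-28 grey 86 x [7. 9. 9.] y [-21. -18. -15.  18.  22.]
-28 dark 34 x [2. 7. 8.] y [-15. -14.   0.  14.  15.]
-20 white 442 x [-24.  -2.  17.] y [-14.  -7.   1.  10.  16.]
-12 white 3114 x [-25.   0.  18.] y [-14.  -7.   1.   9.  17.]
-12 grey 103 x [-44. -41.  17.] y [-16. -14.  -1.  12.  20.]
-12 dark 2126 x [-42.  39.  48.] y [-12.  -5.   4.  12.  21.]
-4 white 1406 x [18. 25. 33.] y [-15.  -7.   1.  10.  18.]
-4 grey 86 x [-33.  33.  33.] y [-17. -10.  -1.   7.  18.]
-4 dark 162 x [-33.  48.  48.] y [-12.  -4.   5.  13.  21.]
4 white 6 x
[... 672 characters left out ...]
]
-12 white 135 x [-25.  -3.  19.] y [-13.  -3.   4.  10.  16.]
-12 grey 124 x [-42.  15.  45.] y [-18. -12.  -6.   0.  13.]
-12 dark 74 x [-38.  45.  50.] y [-12.  -5.   4.  12.  19.]
-4 white 29 x [18. 23. 28.] y [-17. -12.   3.  10.  15.]
-4 grey 50 x [ 3. 18. 39.] y [-19. -16.  -7.   2.  16.]
-4 dark 44 x [46. 48. 50.] y [-13.  -5.   2.  11.  19.]
4 grey 7 x [-6. 31. 44.] y [-19. -19. -17. -17. -16.]
4 dark 44 x [46. 48. 51.] y [-14.  -6.   1.  10.  18.]
12 grey 55 x [-55. -15.  59.] y [-40. -19.  16.  24.  41.]
12 dark 473 x [-44.  19.  57.] y [-43. -31. -11.  32.  43.]
20 grey 29 x [-58.  -5.  58.] y [-40. -20.   3.  21.  36.]
20 dark 267 x [-49.  17.  56.] y [-43. -33. -20.  32.  43.]
```

Both cameras agree: the fingers end about 22–25 mm behind the reported TCP (world z about 0.05), so they closed above the piece (top 0.037). The real fingertips are about 40 mm shorter than the description says, so I'll go by what I measure. I open and come down part way, then measure the tip.

Call:
{"api": "send_rows", "payload": {
  "plan": [
    [[-0.3,0,0,0,0],[-0.7,0,0,0,0],[-1,0,0,0,0],[-1,0,0,0,0],[-1,0,0,0,0],[-1,0,0,0,0],[-1,0,0,0,0],[-1,0,0,0,0]]
  ]
}}

```text
t: 5.72
tool_pos: [0.51, 0.0312, 0.0255]
orientation: [-3.115, -0.405, -0.0]
force: [-0.6, 1.2, -0.2]
opening: 0.077
gripper_force: 0.0
```

```bash
cat > tip.py <<'E'
from h import *
def tip():
    s=telemetry.read_state(); Rt=R.from_rotvec(s["orientation"]).as_matrix(); p=np.array(s["tool_pos"]); h=s["opening"]*500
    print(p.round(4),s["opening"],s["force"].round(1))
    for n in("wrist","scene"):
        im,d,K,D,T=cam(n); c=cloud(d,K,D,T); L=(c-p)@Rt*1e3
        m=(d>0)&(abs(L[...,0])<16)&(abs(abs(L[...,1])-h-6)<14)&(L[...,2]>-80)&(L[...,2]<22)&(c[...,2]>.012)
        for sgn in(1,-1):
            q=L[m&(sgn*L[...,1]>0)]
            z,cnt=np.unique((q[:,2]//3*3),return_counts=True); print(n,sgn,dict(zip(z[-9:].astype(int).tolist(),cnt[-9:].tolist())))
            q=q[q[:,2]<-20]; print("  y inner/outer",np.percentile(abs(q[:,1]),[1,99]).round(1) if len(q) else None)
E
python3 -c "
from tip import *; tip()"
```

```text
[0.51   0.0312 0.0255] 0.07699134226226689 [-0.6  1.2 -0.2]
wrist 1 {-48: 115, -45: 116, -42: 97, -39: 102, -36: 98, -33: 92, -30: 75, -27: 62, -24: 14}
  y inner/outer [38.1 54.1]
wrist -1 {-48: 116, -45: 115, -42: 111, -39: 107, -36: 88, -33: 90, -30: 74, -27: 62, -24: 18}
  y inner/outer [37.7 53.7]
scene 1 {-48: 6, -45: 7, -42: 11, -39: 8, -36: 8, -33: 7, -30: 9, -27: 3, -24: 4}
  y inner/outer [37.7 53.4]
scene -1 {-48: 4, -45: 8, -42: 8, -39: 6, -36: 8, -33: 8, -30: 6, -27: 3, -24: 3}
  y inner/outer [42.9 58.1]
```

The tips sit 23 mm behind the reported TCP, so I need about 36 mm more descent. I go in two stages and watch the force.

Call:
{"api": "send_rows", "payload": {
  "plan": [
    [[-1,0.002,-0.006,0,0],[-1,0.002,-0.006,0,0],[-1,0.002,-0.006,-0.03,0],[-1,0.002,-0.006,-0.06,0],[-1,0.002,-0.006,-0.09,0],[-1,0.002,-0.006,-0.11,0],[-1,0.002,-0.006,-0.12,0],[-1,0.002,-0.006,-0.12,0]]
  ]
}}

```text
t: 6.48
tool_pos: [0.5096, 0.03, 0.0005]
orientation: [-3.115, -0.405, 0.003]
force: [-0.4, -0.3, 1.0]
opening: 0.0929
gripper_force: 0.0
```

```bash
python3 -c "
from tip import *; tip()"
```

```text
[5.096e-01 3.000e-02 5.000e-04] 0.0929247761156467 [-0.4 -0.3  1. ]
wrist 1 {-48: 136, -45: 131, -42: 119, -39: 103, -36: 100, -33: 101, -30: 73, -27: 58, -24: 20}
  y inner/outer [46.2 62.3]
wrist -1 {-48: 135, -45: 123, -42: 116, -39: 104, -36: 96, -33: 85, -30: 91, -27: 58, -24: 26}
  y inner/outer [45.8 61.7]
scene 1 {-48: 9, -45: 6, -42: 9, -39: 8, -36: 6, -33: 9, -30: 6, -27: 5, -24: 2}
  y inner/outer [44.  59.8]
scene -1 {-51: 7, -48: 7, -45: 8, -42: 9, -39: 7, -36: 5, -33: 5, -30: 5, -27: 6}
  y inner/outer [48.9 64.9]
```

Call:
{"api": "send_rows", "payload": {
  "plan": [
    [[-1,0,0,-0.02,0],[-1,0,0,-0.04,0],[-1,0,0,-0.055,0],[-1,0,0,-0.055,0],[-0.5,0,0,-0.055,0],[-0.2,0,0,-0.055,0],[0,0,0,-0.055,0],[0.08,0,0,-0.055,0],[0.14,0,0,-0.055,0],[0.18,0,0,-0.055,0],[0.22,0,0,-0.055,0],[0.26,0,0,-0.055,0],[0.3,0,0,-0.055,0],[0.4,0,0,-0.055,0],[0.5,0,0,-0.055,0],[0.5,0,0,-0.055,0]]
  ],
  "force": 25
}}

```text
t: 7.92
tool_pos: [0.5104, 0.0299, -0.0095]
orientation: [3.115, 0.405, 0.0]
force: [-0.2, -0.8, 0.4]
opening: 0.0356
gripper_force: 24.9
```

Gripped: opening 35.6 mm, 24.9 N. Lifting straight up.

Call:
{"api": "send_rows", "payload": {
  "plan": [
    [[0.5,0,0,0.01,0],[0.5,0,0,0.03,0],[0.5,0,0,0.06,0],[0.5,0,0,0.12,0],[0.5,0,0,0.2,0],[0.5,0,0,0.3,0],[0.5,0,0,0.4,0],[0.5,0,0,0.5,0],[0.5,0,0,0.6,0],[0.5,0,0,0.68,0],[0.5,0,0,0.72,0],[0.5,0,0,0.74,0],[0.5,0,0,0.74,0]]
  ]
}}

```text
t: 9.0
tool_pos: [0.5109, 0.03, 0.1397]
orientation: [3.115, 0.405, 0.003]
force: [-0.3, 0.1, -3.3]
opening: 0.0356
gripper_force: 24.9
```

Call:
{"api": "send_rows", "payload": {
  "plan": [
    [[0.5,0,-0.04,0,0],[0.5,0,-0.12,0,0],[0.5,0.01,-0.24,0,0],[0.5,0.02,-0.38,0,0],[0.5,0.03,-0.52,0,0],[0.5,0.04,-0.66,0,0],[0.5,0.05,-0.8,0,0],[0.5,0.05,-0.92,0,0],[0.5,0.05,-0.98,0,0],[0.5,0.05,-1,0,0]]
  ]
}}

```text
t: 9.83
tool_pos: [0.5192, -0.172, 0.137]
orientation: [-3.115, -0.401, 0.004]
force: [-0.3, -0.5, -1.9]
opening: 0.0358
gripper_force: 24.9
```

Call:
{"api": "send_rows", "payload": {
  "plan": [
    [[0.5,0,-0.05,0,0],[0.5,0,-0.13,0,0],[0.5,0,-0.23,0,0],[0.5,0,-0.34,0,0],[0.5,0,-0.44,0,0],[0.5,0,-0.51,0,0],[0.5,0,-0.55,0,0],[0.5,0,-0.57,0,0],[0.5,0,-0.57,0,0],[0.5,0,-0.57,0,0]]
  ]
}}

```text
t: 10.67
tool_pos: [0.5204, -0.2832, 0.1383]
orientation: [-3.114, -0.406, 0.0]
force: [-0.1, -1.4, -2.3]
opening: 0.0359
gripper_force: 24.9
```

```bash
python3 - <<'E'
from piece import *
s=telemetry.read_state(); p=np.array(s["tool_pos"]); Rt=R.from_rotvec(s["orientation"]).as_matrix()
print(s["t"],p,s["orientation"],s["force"],s["opening"],s["gripper_force"])
im,d,K,D,T=cam("wrist"); c=cloud(d,K,D,T); L=(c-p)@Rt*1e3
hsv=cv2.cvtColor(im,cv2.COLOR_BGR2HSV)
m=(d>0)&(abs(L[...,1])<19)&(abs(L[...,0])<45)&(L[...,2]<-2)&(L[...,2]>-30)&(hsv[...,2]>150)
P=L[m]; hi=P[P[:,2]<-12]; lo=P[(P[:,2]>-9)]
for q in(hi,lo): print(len(q),np.percentile(q,[2,50,98],axis=0).round(1).tolist())
E
```

```text
10.6667 [ 0.52041762 -0.28316031  0.13830208] [-3.11447446e+00 -4.05895266e-01  3.49791821e-04] [-0.12409591 -1.38135634 -2.34745696] 0.03593836887210886 24.93734747171402
89 [[32.5, -17.8, -28.7], [33.0, -1.8, -18.3], [33.4, 17.4, -16.7]]Traceback (most recent call last):
  File "<stdin>", line 8, in <module>
    return _quantile_unchecked(
        a, q, axis, out, overwrite_input, method, keepdims, weights)
    return _ureduce(a,
                    func=_quantile_ureduce_func,
    ...<5 lines>...
                    overwrite_input=overwrite_input,
                    method=method)
    r = func(a, **kwargs)
    result = _quantile(arr,
                       quantiles=q,
    ...<2 lines>...
                       out=out,
                       weights=wgt)
    slices_having_nans = np.isnan(arr[-1, ...])
                                  ~~~^^^^^^^^^
IndexError: index -1 is out of bounds for axis 0 with size 0
```

The piece is held at the offset I expected, with its origin about 3 mm from the TCP along x and within 2 mm of the pan centre. I'll go down to just above the pan, then creep.

Call:
{"api": "send_rows", "payload": {
  "plan": [
    [[0.5,0.005,-0.005,-0.04,0],[0.5,0.005,-0.005,-0.1,0],[0.5,0.005,-0.005,-0.17,0],[0.5,0.005,-0.005,-0.23,0],[0.5,0.005,-0.005,-0.28,0],[0.5,0.005,-0.005,-0.32,0],[0.5,0.005,-0.005,-0.345,0],[0.5,0.005,-0.005,-0.36,0],[0.5,0.005,-0.005,-0.37,0],[0.5,0.005,-0.005,-0.37,0],[0.5,0.005,-0.005,-0.37,0],[0.5,0.005,-0.005,-0.37,0]]
  ]
}}

```text
t: 11.72
tool_pos: [0.5219, -0.2854, 0.0653]
orientation: [3.115, 0.405, 0.002]
force: [-1.0, -0.3, -2.1]
opening: 0.0361
gripper_force: 24.9
```

Call:
{"api": "send_rows", "payload": {
  "plan": [
    [[0.5,0,0,-0.003,0],[0.5,0,0,-0.006,0],[0.5,0,0,-0.009,0],[0.5,0,0,-0.012,0],[0.5,0,0,-0.015,0],[0.5,0,0,-0.018,0],[0.5,0,0,-0.02,0],[0.5,0,0,-0.022,0],[0.5,0,0,-0.024,0],[0.5,0,0,-0.026,0],[0.5,0,0,-0.026,0],[0.5,0,0,-0.026,0]]
  ]
}}

```text
t: 12.72
tool_pos: [0.5214, -0.285, 0.0594]
orientation: [3.115, 0.405, -0.0]
force: [-0.5, 0.4, -2.8]
opening: 0.0357
gripper_force: 24.9
```

Call:
{"api": "send_rows", "payload": {
  "plan": [
    [[0.5,0,0,-0.002,0],[0.5,0,0,-0.004,0],[0.5,0,0,-0.006,0],[0.5,0,0,-0.006,0],[0.5,0,0,-0.006,0]]
  ]
}}

```text
t: 13.13
tool_pos: [0.5215, -0.2851, 0.0584]
orientation: [3.115, 0.405, 0.0]
force: [-0.9, 0.6, 0.5]
opening: 0.0357
gripper_force: 24.9
```

The weight is now on the pan (force change about 3.3 N). Opening and rising clear.

Call:
{"api": "send_rows", "payload": {
  "plan": [
    [[0.2,0,0,0,0],[0.15,0,0,0,0],[0,0,0,0,0],[-0.3,0,0,0,0],[-1,0,0,0,0],[-1,0,0,0,0],[-1,0,0,0,0],[-1,0,0,0,0],[-1,0,0,0.02,0],[-1,0,0,0.06,0],[-1,0,0,0.13,0],[-1,0,0,0.22,0],[-1,0,0,0.32,0],[-1,0,0,0.38,0],[-1,0,0,0.4,0],[-1,0,0,0.4,0]]
  ]
}}

```text
t: 14.47
tool_pos: [0.5223, -0.2857, 0.14]
orientation: [3.113, 0.405, 0.004]
force: [-0.1, 0.1, -1.1]
opening: 0.0931
gripper_force: 0.0
```

```bash
python3 - <<'E'
from piece import *
s=telemetry.read_state(); print(s["t"],s["tool_pos"],s["orientation"])
find(.074,(.5245,-.2836),tag="w6")
z=np.load("w6.npz");im,d,K,D,T=[z[q] for q in("im","d","K","D","T")];c=cloud(d,K,D,T)
p=np.array(s["tool_pos"]);Rt=R.from_rotvec(s["orientation"]).as_matrix();L=(c-p)@Rt*1e3
for a,b in((.085,.097),(.1,.11)):
  m=(c[...,2]>a)&(c[...,2]<b)&(np.hypot(c[...,0]-.5245,c[...,1]+.2836)<.045)&(d>0)
  print(a,m.sum(),np.percentile(L[m],[1,50,99],axis=0).round(1).tolist())
cv2.imwrite("pics/w6.png",im)
E
```

```text
14.4667 [ 0.52233182 -0.28567372  0.14001846] [3.11324817 0.4051018  0.00372335]
w6 top z 0.10476820182115545 rect (0.04610598087310791, 0.035542082041502) low [ 0.5461338  -0.27881443  0.09267616] 877 origin [ 0.52504825 -0.28387212] yaw 16.016292572021484 (297, 192, 47, 57)
0.085 1012 [[16.8, -18.7, 43.7], [25.0, -0.9, 47.4], [32.4, 16.2, 54.6]]
0.1 2588 [[-27.1, -18.2, 33.8], [-3.5, -0.9, 35.3], [17.3, 16.8, 38.4]]
```

View pics/w6.png

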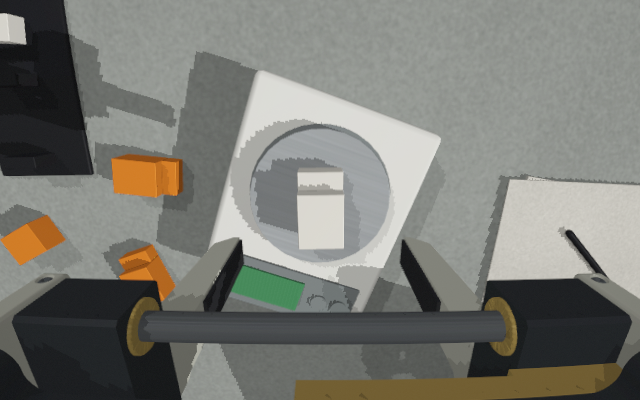

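The wrist view shows the piece resting at about (320,210), centred on the pan (318,190) with its step towards +x, and the fingers off it. While it is weighed I turn 90°, because it can only enter the guides when held by its ends.

Call:
{"api": "send_rows", "payload": {
  "plan": [
    [[-1,0.004,0.001,0,0.1],[-1,0.008,0.002,0,0.21],[-1,0.012,0.004,0,0.32],[-1,0.014,0.004,0,0.43],[-1,0.014,0.004,0,0.54],[-1,0.014,0.004,0,0.65],[-1,0.014,0.004,0,0.76],[-1,0.014,0.004,0,0.87],[-1,0.014,0.004,0,0.96],[-1,0.014,0.004,0,1],[-1,0.014,0.004,0,1]]
  ]
}}

```text
t: 15.43
tool_pos: [0.5233, -0.2836, 0.1362]
orientation: [-2.491, -1.91, 0.001]
force: [-0.5, 1.2, -0.7]
opening: 0.0931
gripper_force: 0.0
```

Call:
{"api": "send_rows", "payload": {
  "plan": [
    [[-1,0,0,0,0.1],[-1,0,0,0,0.21],[-1,0,0,0,0.32],[-1,0,0,0,0.42],[-1,0,0,0,0.49],[-1,0,0,0,0.5],[-1,0,0,0,0.5],[-1,0,0,0,0.5],[-1,0,0,0,0.5]]
  ]
}}

```text
t: 16.18
tool_pos: [0.524, -0.2841, 0.1377]
orientation: [-1.919, -2.487, 0.0]
force: [-0.0, -0.1, -1.1]
opening: 0.0928
gripper_force: 0.0
```

```bash
python3 - <<'E'
from piece import *
s=telemetry.read_state(); print(s["t"],s["tool_pos"],s["orientation"],s["q"][5])
o=find(.074,(.5245,-.2836),tag="w7")
z=np.load("w7.npz");im,d,K,D,T=[z[q] for q in("im","d","K","D","T")];c=cloud(d,K,D,T)
p=np.array(s["tool_pos"]);Rt=R.from_rotvec(s["orientation"]).as_matrix();L=(c-p)@Rt*1e3
print("tooly",np.degrees(np.arctan2(Rt[1,1],Rt[0,1])),"piece in tool",(np.r_[o,.1]-p)@Rt*1e3)
for a,b in((.085,.097),(.1,.11)):
  m=(c[...,2]>a)&(c[...,2]<b)&(np.hypot(c[...,0]-.5245,c[...,1]+.2836)<.045)&(d>0)
  print(a,m.sum(),np.percentile(L[m],[1,50,99],axis=0).round(1).tolist())
E
```

```text
16.1833 [ 0.52399389 -0.28410527  0.13773264] [-1.91887266e+00 -2.48672203e+00  5.72347278e-05] -0.8392110879936681
w7 top z 0.1045221157496576 rect (0.04483911767601967, 0.035616107285022736) low [ 0.54590031 -0.27729337  0.09244519] 735 origin [ 0.52389177 -0.28400092] yaw 15.814443588256836 (282, 195, 61, 45)
tooly 14.689042964657517 piece in tool [ 0.10986914 -0.05748402 37.73272312]
0.085 1014 [[-17.2, -28.0, 41.2], [7.6, 20.8, 45.4], [18.3, 29.7, 52.5]]
0.1 2710 [[-17.5, -29.5, 31.8], [1.2, -7.3, 33.3], [17.9, 14.8, 36.4]]
```

The piece is well centred between the jaws. Descending to take it by its ends. By now it has rested untouched for 2.5 s.

Call:
{"api": "send_rows", "payload": {
  "plan": [
    [[-1,0.003,-0.002,-0.04,0.012],[-1,0.003,-0.002,-0.1,0.012],[-1,0.003,-0.002,-0.17,0.012],[-1,0.003,-0.002,-0.24,0.012],[-1,0.003,-0.002,-0.3,0.012],[-1,0.003,-0.002,-0.345,0.012],[-1,0.003,-0.002,-0.375,0.012],[-1,0.003,-0.002,-0.39,0.012],[-1,0.003,-0.002,-0.395,0.012],[-1,0.003,-0.002,-0.4,0.012],[-1,0.003,-0.002,-0.4,0.012],[-1,0.003,-0.002,-0.4,0.012]]
  ],
  "force": 25
}}

```text
t: 17.23
tool_pos: [0.5253, -0.2849, 0.0589]
orientation: [1.9, 2.5, 0.0]
force: [-0.7, -0.8, 1.0]
opening: 0.093
gripper_force: 0.0
```

```bash
python3 -c "
from tip import *; tip()"
```

```text
[ 0.5253 -0.2849  0.0589] 0.09302364337932352 [-0.7 -0.8  1. ]
wrist 1 {-36: 104, -33: 92, -30: 73, -27: 63, -24: 24, -18: 845, -15: 207, -3: 31, 0: 72}
  y inner/outer [45.5 61.6]
wrist -1 {-36: 100, -33: 91, -30: 84, -27: 64, -24: 25, -18: 984, -15: 89, -3: 79, 0: 78}
  y inner/outer [46.6 62.5]
scene 1 {-27: 3, -24: 1, -18: 33, -15: 49, -12: 9, -9: 2, -6: 1, -3: 42, 0: 29}
  y inner/outer [47.4 64.8]
scene -1 {-51: 12, -48: 13, -45: 8, -42: 10, -39: 9, -36: 8, -33: 6, -18: 1, -15: 5}
  y inner/outer [44.  61.5]
```

Call:
{"api": "send_rows", "payload": {
  "plan": [
    [[-1,0,0,-0.006,0],[-1,0,0,-0.012,0],[-1,0,0,-0.012,0],[-0.7,0,0,-0.012,0],[-0.5,0,0,-0.012,0],[-0.4,0,0,-0.012,0],[-0.36,0,0,-0.012,0],[-0.33,0,0,-0.012,0],[-0.3,0,0,-0.012,0],[-0.28,0,0,-0.012,0],[-0.26,0,0,-0.012,0],[-0.24,0,0,-0.012,0],[-0.2,0,0,-0.012,0],[-0.1,0,0,-0.012,0],[0,0,0,-0.012,0],[0,0,0,-0.012,0]]
  ],
  "force": 25
}}

```text
t: 18.67
tool_pos: [0.5248, -0.2846, 0.0558]
orientation: [1.9, 2.501, 0.0]
force: [0.2, 0.6, 1.4]
opening: 0.0599
gripper_force: 25.0
```

Held by its ends: 59.9 mm, 25 N. Lifting, and measuring the comparator from the top view already saved.

Call:
{"api": "send_rows", "payload": {
  "plan": [
    [[0,0,0,0.01,0],[0,0,0,0.025,0],[0,0,0,0.05,0],[0,0,0,0.1,0],[0,0,0,0.18,0],[0,0,0,0.28,0],[0,0,0,0.4,0],[0,0,0,0.52,0],[0,0,0,0.64,0],[0,0,0,0.74,0],[0,0,0,0.8,0],[0,0,0,0.82,0],[0,0,0,0.82,0]]
  ]
}}

```text
t: 19.75
tool_pos: [0.5253, -0.285, 0.2211]
orientation: [1.899, 2.5, 0.0]
force: [0.6, -1.0, -3.3]
opening: 0.0596
gripper_force: 25.0
```

```bash
cat > comp.py <<'E'
from h import *
def comp(d,K,D,T,tag):
    c=cloud(d,K,D,T); reg=(abs(c[...,0]-.58)<.17)&(abs(c[...,1]-.33)<.14)&(d>0)
    m=(reg&(c[...,2]>.016)&(c[...,2]<.034)).astype(np.uint8)
    k=max(cv2.findContours(m,cv2.RETR_EXTERNAL,cv2.CHAIN_APPROX_NONE)[0],key=cv2.contourArea)
    print(tag,"base z",np.median(c[...,2][m>0]),cv2.minAreaRect(onplane(k.reshape(-1,2),.025,K,D,T)[:,:2].astype(np.float32)))
    g=(reg&(c[...,2]>.048)&(c[...,2]<.061)).astype(np.uint8)
    for k in cv2.findContours(g,cv2.RETR_EXTERNAL,cv2.CHAIN_APPROX_NONE)[0]:
        if cv2.contourArea(k)>20:
            mm=np.zeros_like(g); cv2.drawContours(mm,[k],-1,1,-1); mm&=g
            print("  guide?",cv2.boundingRect(k),np.median(c[...,2][mm>0]),cv2.minAreaRect(c[mm>0][:,:2].astype(np.float32)),"edge",cv2.minAreaRect(onplane(k.reshape(-1,2),.055,K,D,T)[:,:2].astype(np.float32)))
    return c
E
python3 - <<'E'
from comp import *
for n in("top0","w2"):
    z=np.load(n+".npz"); c=comp(z["d"],z["K"],z["D"],z["T"],n)
    if n=="top0":
        h=c[...,2]; m=(z["d"]>0)&(h>.07)&(abs(c[...,0]-.65)<.16)&(abs(c[...,1]-.33)<.2)
        for a in np.arange(.07,.22,.02):
            q=c[m&(h>=a)&(h<a+.02)]; print(round(a,2),len(q),q[:,:2].min(0).round(3) if len(q) else'',q[:,:2].max(0).round(3) if len(q) else'')
E
```

```text
top0 base z 0.023749008288659612 ((0.6217570900917053, 0.3273935317993164), (0.2210443764925003, 0.14173385500907898), 6.994462966918945)
  guide? (143, 212, 25, 8) 0.053338770610267705 ((0.5479428768157959, 0.3209989666938782), (0.012246347963809967, 0.049680355936288834), 7.221683502197266) edge ((0.5479454398155212, 0.31943532824516296), (0.012324183247983456, 0.0503472276031971), 6.794647693634033)
  guide? (141, 184, 25, 8) 0.053504128189672207 ((0.6060364842414856, 0.3281414210796356), (0.012331580743193626, 0.04947056993842125), 6.483378887176514) edge ((0.6057773232460022, 0.326420396566391), (0.012469595298171043, 0.05060159042477608), 6.763642311096191)
0.07 51 [0.693 0.218] [0.717 0.346]
0.09 24 [0.693 0.218] [0.718 0.347]
0.11 9 [0.706 0.21 ] [0.708 0.232]
0.13 390 [0.684 0.194] [0.729 0.372]
0.15 731 [0.684 0.194] [0.73  0.372]
0.17 408 [0.694 0.204] [0.727 0.352]
0.19 16 [0.695 0.331] [0.717 0.348]
0.21 0  
w2 base z 0.025568063974192395 ((0.5774028897285461, 0.32232865691185), (0.12769095599651337, 0.1456829309463501), 6.74420690536499)
  guide? (68, 64, 45, 16) 0.05552936675006476 ((0.549775242805481, 0.32136595249176025), (0.012645632028579712, 0.051411084830760956), 7.065290451049805) edge ((0.5499954223632812, 0.3196169137954712), (0.012646645307540894, 0.05464882776141167), 7.059180736541748)
  guide? (66, 11, 47, 16) 0.05527157779398839 ((0.6073375344276428, 0.32808175683021545), (0.013044380582869053, 0.052107278257608414), 7.129736423492432) edge ((0.607049286365509, 0.3255675733089447), (0.013672198168933392, 0.055507007986307144), 7.074101448059082)
```

Comparator yaw is about 6.9°, and its centre between the guides is about (0.578, 0.323), base z 0.025. The piece yaw must become −83.1°, so I turn about −98.7° on the way there, high above everything.

Call:
{"api": "send_rows", "payload": {
  "plan": [
    [[0,0,0.04,0,-0.03],[0,0.01,0.11,0,-0.1],[0,0.02,0.2,0,-0.19],[0,0.03,0.31,0,-0.28],[0,0.04,0.42,0,-0.37],[0,0.05,0.54,0,-0.46],[0,0.06,0.66,0,-0.55],[0,0.07,0.78,0,-0.64],[0,0.08,0.9,0,-0.73],[0,0.09,1,0,-0.82]]
  ]
}}

```text
t: 20.58
tool_pos: [0.5416, -0.0827, 0.2174]
orientation: [-2.77, -1.476, 0.004]
force: [0.3, 0.2, -2.4]
opening: 0.0597
gripper_force: 25.0
```

Call:
{"api": "send_rows", "payload": {
  "plan": [
    [[0,0.01,0.12,0,-0.09],[0,0.02,0.24,0,-0.18],[0,0.03,0.36,0,-0.27],[0,0.04,0.48,0,-0.36],[0,0.05,0.6,0,-0.45],[0,0.06,0.72,0,-0.54],[0,0.07,0.84,0,-0.63],[0,0.08,0.94,0,-0.72],[0,0.09,1,0,-0.79]]
  ]
}}

```text
t: 21.33
tool_pos: [0.5595, 0.1175, 0.2174]
orientation: [-3.132, -0.239, 0.005]
force: [-0.1, -0.5, -2.8]
opening: 0.0599
gripper_force: 25.0
```

Call:
{"api": "send_rows", "payload": {
  "plan": [
    [[0,0.01,0.12,0,-0.03],[0,0.02,0.24,0,-0.035],[0,0.03,0.36,0,-0.035],[0,0.04,0.48,0,-0.035],[0,0.05,0.6,0,-0.035],[0,0.06,0.72,0,-0.035],[0,0.07,0.84,0,-0.035],[0,0.075,0.94,0,-0.035],[0,0.08,0.99,0,-0.035],[0,0.08,1,0,-0.035],[0,0.08,1,0,-0.035],[0,0.08,1,0,-0.035],[0,0.08,1,0,-0.035]]
  ]
}}

```text
t: 22.42
tool_pos: [0.5769, 0.314, 0.2195]
orientation: [3.136, 0.186, -0.001]
force: [0.8, 0.3, -3.7]
opening: 0.0598
gripper_force: 25.0
```

```bash
cat > look.py <<'E'
from comp import *
def look(tag):
    s=telemetry.read_state(); p=np.array(s["tool_pos"]);Rt=R.from_rotvec(s["orientation"]).as_matrix()
    print(s["t"],p,s["force"].round(1),s["opening"],s["gripper_force"],"psi",np.degrees(np.arctan2(Rt[1,1],Rt[0,1])),s["q"].round(2))
    im,d,K,D,T=cam("wrist"); np.savez(tag+".npz",im=im,d=d,K=K,D=D,T=T); cv2.imwrite(f"pics/{tag}.png",im)
    c=comp(d,K,D,T,tag); L=(c-p)@Rt*1e3; hsv=cv2.cvtColor(im,cv2.COLOR_BGR2HSV)
    m=(d>0)&(abs(L[...,1])<36)&(abs(L[...,0])<30)&(L[...,2]<-10)&(L[...,2]>-56)&(hsv[...,2]>150)&(hsv[...,1]<50)
    P=L[m]
    for a,b in((-54,-42),(-40,-30)):
        q=P[(P[:,2]>a)&(P[:,2]<b)]
        if len(q): print("piece",a,len(q),np.percentile(q,[2,50,98],axis=0).round(1).tolist())
E
python3 -c "
from look import *; look('w8')"
```

```text
22.4167 [0.57692612 0.31403359 0.21952527] [ 0.8  0.3 -3.7] 0.059830299539867036 24.99938428401947 psi -83.2197402727855 [ 0.42  0.28  1.28 -0.    1.58  1.87]
w8 base z 0.02580064888123365 ((0.6228032112121582, 0.33074015378952026), (0.21746234595775604, 0.14043599367141724), 6.614696025848389)
  guide? (291, 192, 42, 11) 0.055601555281607984 ((0.5507615208625793, 0.3224426507949829), (0.011729821562767029, 0.049012988805770874), 7.210474491119385) edge ((0.5512771606445312, 0.32246458530426025), (0.012371026910841465, 0.04874717444181442), 6.745485782623291)
  guide? (289, 144, 45, 11) 0.05559192117052386 ((0.6073012351989746, 0.328933984041214), (0.011346991173923016, 0.04980757087469101), 6.749080657958984) edge ((0.607606828212738, 0.3290638029575348), (0.01131738256663084, 0.049707621335983276), 6.7166666984558105)
piece -54 6151 [[-17.0, -29.4, -50.3], [3.4, -7.1, -48.9], [18.4, 15.0, -43.5]]
piece -40 2302 [[-16.0, -32.7, -39.4], [9.5, 20.5, -36.8], [18.5, 31.9, -30.5]]
```

View pics/w8.png

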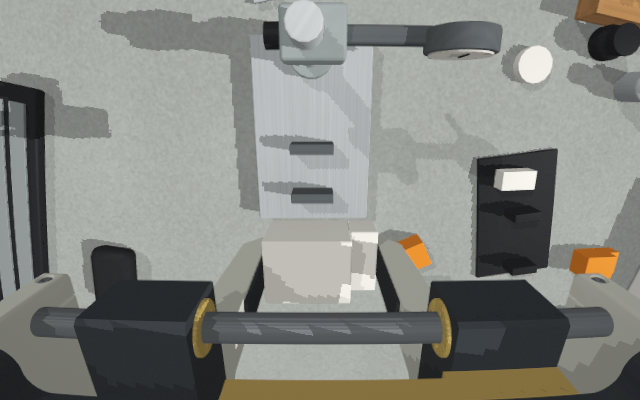

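The view shows the guides at (312,147) and (312,195), the dial at (462,40) on the right (−y), and the piece held with its low step at (365,260), on the −y side as wanted. I come over the guides and lower part way to look again.

Call:
{"api": "send_rows", "payload": {
  "plan": [
    [[0,0.008,0.02,-0.04,0.002],[0,0.008,0.04,-0.1,0.002],[0,0.008,0.055,-0.2,0.002],[0,0.008,0.055,-0.3,0.002],[0,0.008,0.055,-0.4,0.002],[0,0.008,0.055,-0.5,0.002],[0,0.008,0.055,-0.59,0.002],[0,0.008,0.055,-0.66,0.002],[0,0.008,0.055,-0.7,0.002],[0,0.008,0.055,-0.72,0.002],[0,0.008,0.055,-0.72,0.002],[0,0.008,0.055,-0.72,0.002],[0,0.008,0.055,-0.72,0.002]]
  ]
}}

```text
t: 23.55
tool_pos: [0.5794, 0.3268, 0.0773]
orientation: [-3.135, -0.191, -0.004]
force: [-0.1, -0.3, -2.9]
opening: 0.0594
gripper_force: 25.0
```

```bash
python3 -c "
from look import *; look('w9')
im,d,K,D,T=cam('scene'); cv2.imwrite('pics/s9.png',np.hstack([cv2.imread('pics/w9.png')[40:340,140:540],cv2.resize(im[210:360,370:570],(400,300),interpolation=cv2.INTER_CUBIC)]))"
```

```text
23.55 [0.57936959 0.32684752 0.07733424] [-0.1 -0.3 -2.9] 0.059448524837006085 24.999549686908722 psi -83.03338360106815 [0.44 0.38 1.42 0.   1.34 1.89]
w9 base z 0.025790344751252914 ((0.6377462148666382, 0.3325207233428955), (0.1881299614906311, 0.14009208977222443), 6.835139274597168)
  guide? (287, 173, 73, 20) 0.05563379901092383 ((0.608079195022583, 0.32895171642303467), (0.012365220114588737, 0.05003656446933746), 7.206511497497559) edge ((0.6088823676109314, 0.3290587067604065), (0.013645188882946968, 0.04997962340712547), 6.951606273651123)
  guide? (304, 32, 41, 17) 0.05536954512476072 ((0.699213445186615, 0.33967286348342896), (0.008529643528163433, 0.024664049968123436), 7.534921646118164) edge ((0.6992081999778748, 0.3394837975502014), (0.009038122370839119, 0.024675067514181137), 8.296114921569824)
piece -54 5953 [[-17.1, -28.4, -50.1], [2.8, -7.0, -48.9], [18.4, 14.4, -43.4]]
piece -40 2196 [[-16.1, -26.3, -39.4], [10.4, 20.6, -36.8], [18.5, 29.8, -30.7]]
```

View pics/s9.png

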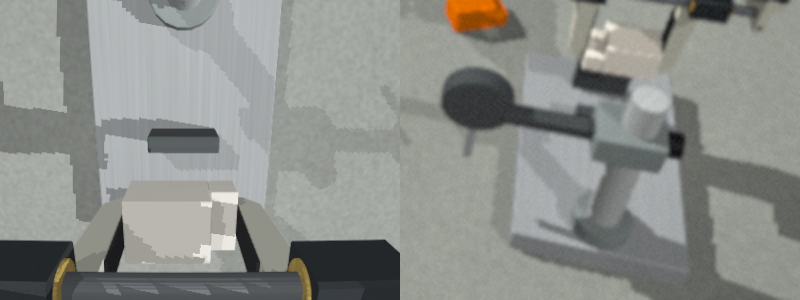

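The piece is above the slot with its step at the dial side, the near guide partly hidden. The front guide gives a slot centre of (0.579, 0.325), bias-corrected. I descend to just above the guides and check the pose.

Call:
{"api": "send_rows", "payload": {
  "plan": [
    [[0,-0.002,-0.009,-0.02,0],[0,-0.002,-0.009,-0.05,0],[0,-0.002,-0.009,-0.09,0],[0,-0.002,-0.009,-0.12,0],[0,-0.002,-0.009,-0.14,0],[0,-0.002,-0.009,-0.15,0],[0,-0.002,-0.009,-0.155,0],[0,-0.002,-0.009,-0.155,0],[0,-0.002,-0.009,-0.155,0],[0,-0.002,-0.009,-0.155,0]]
  ]
}}

```text
t: 24.48
tool_pos: [0.5783, 0.3248, 0.0452]
orientation: [-3.135, -0.191, -0.001]
force: [-0.1, 0.3, -3.1]
opening: 0.0599
gripper_force: 25.0
```

```bash
python3 -c "
from look import *; look('w10')"
```

```text
24.4833 [0.57830496 0.32475788 0.04522557] [-0.1  0.3 -3.1] 0.05985459352363923 24.99924123287201 psi -83.03298167757897 [0.43 0.41 1.44 0.   1.29 1.88]
w10 base z 0.025774144601540996 ((0.633359432220459, 0.33187055587768555), (0.17588408291339874, 0.13976261019706726), 6.93455696105957)
  guide? (278, 183, 84, 22) 0.05565589401376658 ((0.6081792712211609, 0.32918843626976013), (0.012176979333162308, 0.04993933066725731), 6.675540447235107) edge ((0.6089320182800293, 0.3291946053504944), (0.013082202523946762, 0.04974139481782913), 6.9466872215271)
  guide? (297, 17, 47, 20) 0.05505596454064307 ((0.6991248726844788, 0.3398521840572357), (0.007945332676172256, 0.024437036365270615), 6.581632137298584) edge ((0.6988399028778076, 0.33989378809928894), (0.009156592190265656, 0.023812834173440933), 6.93020486831665)
piece -54 5955 [[-17.1, -28.4, -50.1], [2.8, -7.0, -48.9], [18.4, 14.4, -43.7]]
piece -40 2206 [[-16.2, -26.1, -39.3], [10.5, 20.5, -36.8], [18.5, 29.8, -30.5]]
```

Good alignment, with only 0.8 mm to correct in x. Lowering into the slot to about 3–4 mm above the base.

Call:
{"api": "send_rows", "payload": {
  "plan": [
    [[0,0.004,0,0,0],[0,0.004,0,-0.015,0],[0,0.004,0,-0.035,0],[0,0.004,0,-0.055,0],[0,0.004,0,-0.075,0],[0,0.004,0,-0.095,0],[0,0.004,0,-0.115,0],[0,0.004,0,-0.135,0],[0,0.004,0,-0.15,0],[0,0.004,0,-0.16,0],[0,0.004,0,-0.165,0],[0,0.004,0,-0.17,0],[0,0.004,0,-0.17,0],[0,0.004,0,-0.17,0]]
  ]
}}

```text
t: 25.7
tool_pos: [0.5789, 0.3246, 0.0109]
orientation: [-3.136, -0.191, -0.0]
force: [-0.4, 0.7, -2.7]
opening: 0.0602
gripper_force: 25.0
```

Call:
{"api": "send_rows", "payload": {
  "plan": [
    [[0,0,0,-0.002,0],[0,0,0,-0.004,0],[0,0,0,-0.006,0],[0,0,0,-0.008,0],[0,0,0,-0.01,0],[0,0,0,-0.012,0],[0,0,0,-0.014,0],[0,0,0,-0.015,0],[0,0,0,-0.015,0],[0,0,0,-0.015,0]]
  ]
}}

```text
t: 26.53
tool_pos: [0.5788, 0.3246, 0.0077]
orientation: [3.136, 0.191, -0.0]
force: [0.1, -0.2, -3.1]
opening: 0.0602
gripper_force: 25.0
```

Call:
{"api": "send_rows", "payload": {
  "plan": [
    [[0,0,0,-0.001,0],[0,0,0,-0.002,0],[0,0,0,-0.002,0],[0,0,0,-0.002,0]]
  ]
}}

```text
t: 26.87
tool_pos: [0.5788, 0.3246, 0.0073]
orientation: [-3.136, -0.191, -0.0]
force: [0.2, 0.2, -3.2]
opening: 0.0596
gripper_force: 25.0
```

Call:
{"api": "send_rows", "payload": {
  "plan": [
    [[0,0,0,-0.001,0],[0,0,0,-0.002,0],[0,0,0,-0.002,0],[0,0,0,-0.002,0]]
  ]
}}

```text
t: 27.2
tool_pos: [0.5788, 0.3246, 0.0069]
orientation: [3.136, 0.191, -0.0]
force: [-0.7, -0.2, -2.6]
opening: 0.0603
gripper_force: 25.0
```

Call:
{"api": "send_rows", "payload": {
  "plan": [
    [[0,0,0,-0.001,0],[0,0,0,-0.002,0],[0,0,0,-0.002,0],[0,0,0,-0.002,0]]
  ]
}}

```text
t: 27.53
tool_pos: [0.5788, 0.3246, 0.0069]
orientation: [3.136, 0.191, -0.0]
force: [-1.4, -1.3, 2.2]
opening: 0.0596
gripper_force: 25.0
```

It is seated: the force went from −2.6 to +2.2 N with no further drop. Releasing and rising straight up.

Call:
{"api": "send_rows", "payload": {
  "plan": [
    [[-0.3,0,0,0,0],[-0.33,0,0,0,0],[-0.4,0,0,0,0],[-0.6,0,0,0,0],[-0.8,0,0,0,0],[-0.8,0,0,0,0],[-0.8,0,0,0,0],[-0.8,0,0,0.02,0],[-0.8,0,0,0.06,0],[-0.8,0,0,0.14,0],[-0.8,0,0,0.26,0],[-0.8,0,0,0.4,0],[-0.8,0,0,0.54,0],[-0.8,0,0,0.66,0],[-0.8,0,0,0.76,0],[-0.8,0,0,0.82,0],[-0.8,0,0,0.84,0],[-0.8,0,0,0.84,0]]
  ]
}}

```text
t: 29.03
tool_pos: [0.5795, 0.3249, 0.176]
orientation: [-3.135, -0.191, -0.004]
force: [0.4, 0.1, 0.3]
opening: 0.0836
gripper_force: 0.0
```

```bash
python3 - <<'E'
from comp import *
s=telemetry.read_state(); print(s["t"],s["tool_pos"],s["opening"])
Rc=R.from_euler("z",6.9,degrees=True).as_matrix()
for n in("wrist","top"):
    im,d,K,D,T=cam(n); c=comp(d,K,D,T,n)
    L=(c-[.5785,.3245,0])@Rc*1e3; hsv=cv2.cvtColor(im,cv2.COLOR_BGR2HSV)
    w=(d>0)&(abs(L[...,0])<45)&(abs(L[...,1])<45)&(hsv[...,2]>125)
    for a,b in((50,60),(38,47)):
        q=L[w&(L[...,2]>a)&(L[...,2]<b)&(abs(L[...,0])<21.5)]
        if len(q): print("piece",a,len(q),np.percentile(q,[1,50,99],axis=0).round(1).tolist(),cv2.minAreaRect(q[:,:2].astype(np.float32)))
    q=L[(d>0)&(L[...,2]>50)&(L[...,2]<60)&(abs(L[...,1])<40)&(abs(L[...,0])<40)&(hsv[...,2]<=125)]
    for sg in(1,-1):
        r=q[sg*q[:,0]>0]; 
        if len(r): print("guide",len(r),np.percentile(r,[2,50,98],axis=0).round(1).tolist())
E
```

```text
29.0333 [0.57945653 0.32489649 0.17601212] 0.08357072827239455
wrist base z 0.025834249504097073 ((0.6234836578369141, 0.33070680499076843), (0.21763862669467926, 0.14044329524040222), 6.941368103027344)
  guide? (297, 206, 48, 14) 0.055696300870512694 ((0.5504303574562073, 0.3220578134059906), (0.012626280076801777, 0.049903690814971924), 6.522958755493164) edge ((0.5516390800476074, 0.32227790355682373), (0.014540784992277622, 0.04980174079537392), 6.9615654945373535)
  guide? (293, 169, 44, 36) 0.05580126020368126 ((0.5781048536300659, 0.3318697214126587), (0.03643552586436272, 0.04479244351387024), 7.2815260887146) edge ((0.5787413120269775, 0.33183300495147705), (0.03717876225709915, 0.04478005692362785), 6.960967063903809)
  guide? (296, 152, 50, 14) 0.055601062590170724 ((0.6078743934631348, 0.3291102945804596), (0.012426276691257954, 0.04915067180991173), 6.6637983322143555) edge ((0.60849928855896, 0.32915303111076355), (0.013104379177093506, 0.049236733466386795), 6.921067237854004)
piece 50 1532 [[-17.2, -14.9, 53.1], [1.2, 6.7, 55.8], [18.4, 29.1, 57.4]] ((0.4930629730224
[... 1148 characters left out ...]
22648596763611), (0.01247370708733797, 0.017403315752744675), 3.3893678188323975) edge ((0.6073803305625916, 0.31080687046051025), (0.012558907270431519, 0.01872815191745758), 2.765220880508423)
piece 50 149 [[-19.9, -16.3, 50.7], [-12.3, -7.5, 53.9], [15.3, 27.3, 56.7]] ((-1.8319892883300781, 5.969156265258789), (43.718955993652344, 37.2043571472168), 84.95893859863281)
piece 38 157 [[-20.0, -31.1, 38.7], [-2.9, -21.3, 41.9], [15.7, 25.3, 46.4]] ((-2.520069122314453, -1.5942440032958984), (35.69638442993164, 59.80339050292969), 2.7695295810699463)
guide 46 [[21.9, -23.4, 51.1], [26.8, -15.0, 54.0], [32.0, -7.4, 55.9]]
guide 141 [[-36.6, -23.4, 51.1], [-30.5, 0.3, 54.1], [-25.1, 23.1, 56.8]]
```

The piece lies flat (top 30 mm over the base at both views' accuracy), within 0.5 mm across, about 1 mm along and 0.4° in yaw, with the step on the dial side. Handing in.

```bash
python3 -c "
from plant import order; print(order.close_job())"
```

```text
the job is handed in; nothing more can be done
None
```

I weighed the piece on the pan (let go for over 2 s), then set it flat between the guides, low step towards the dial, about 1 mm off centre along them and 25 N grip throughout. I handed the job in at about 29 s; no verdict came back.

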